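# Sweep loose jar caps into the corral

### The arm

A 6-joint arm with a two-finger parallel gripper is mounted at the origin on a cart in front of the work surface, level with it; the furniture and walls round the work are solid. World frame = base frame: x ahead of the robot, y to its left, z up, the work surface at z = 0. Lengths are in m, angles in rad, forces in N, time in s.
With the tool pointing down it reaches from about 0.225 to 0.725 m from the base axis. Payload 3.1 kg.
Tool frame: the origin (TCP) lies between the finger pads; the fingertips stand r.finger_overhang ahead of it and the grasp point (between the pads) lies 2 mm behind it (r.finger_overhang is the distance from the TCP to the fingertips, in m); z points along the fingers, y is the line along which they close (so a half turn about z gives the same grasp; the last joint's range is limited). The gripper opens to 85 mm and grips with 20 to 120 N. Pads are 22 mm wide; open, the fingers measure 114 mm over their backs; the gripper's body (76 mm by 85 mm) begins 54 mm behind the grasp point. The pads swing forward as they close: fully open they stand 13 mm farther back than shut.
Start: joints at [-1.428, 0.048, 0.099, 1.622, 0, 1.443], TCP at [0.14, -0.506, 0.224] pointing down, gripper open.
Joint ranges: [-2.91, 2.91], [-0.99, 1.94], [-1.21, 1.42], [-2.12, 2.29], [-1.49, 1.47], [-3.14, 3.14]. Speed limits (rad/s): [2.79, 2.79, 3.14, 3.14, 3.14, 3.14].

### API

Orientations are given as a 3x3 rotation matrix whose columns are the frame's x, y, z axes.
In Python, from plant import r, imaging, readout, finish_job gives the robot as it stands (r), with the cameras (imaging), the readings (readout) and the job as plain functions.
- The arm moves only by the shell command python3 shift.py FILE [OPENING] [FORCE], which reads ROWS from the file FILE. ROWS is one flat JSON list of numbers that holds 1 to 20 rows one after another, with no inner brackets; each row has 4 numbers: dx, dy, dz in units of 25 mm, then a turn about the tool's z in rad; each row shifts and turns the commanded pose from where the row before left it, along the tool's axes as they then stand; what a row does not reach is not made up. A row lasts 1/12 s, in which the tool goes at most 0.0417 m and 0.125 rad, less where a joint would pass 70% of its speed; a pose out of reach is approached as far as the arm can. OPENING is the finger opening in m, set as the command begins (- or left out keeps the last). The fingers move at their own pace and stop on an object; FORCE is the grip in N (left out, the last holds). Time passes only in rows, so rows that do not move let the fingers close. It prints the time, the measured TCP pose, the force, the opening and the grip force at its end. Input that does not fit is refused with a message, and nothing moves.
- readout.state(): the state, without advancing time (a new reading comes with each control period).
- imaging.snapshot(name): name is "side" or "top" or "wrist"; returns (picture, depth): 384x512x3 uint8, red, green, blue; 384x512 float32, m along the optical axis (not along the pixel's ray), 0 where there is no reading.
- imaging.get_calibration(name): a dict with "camera_matrix" (3x3 intrinsics, pixels), "camera_from_world" (4x4, takes a point from world to camera coordinates). Camera axes: x right, y down, z forward; pixel columns grow to the right and rows downward; lengths in m; the calibration is good to about 2 mm. A picture is of the moment at which its call begins: read the wrist's pose just before it. get_calibration takes no time and is no camera call; for the wrist camera it gives the pose at the moment of the call.
- finish_job(): hands the job in; it is judged then, once.
The state is a dict: "clock": time; "joint_pos": joint angles; "qd": joint speeds; "effort": joint torques, N m; "tool_pos": TCP position; "eef_rot": TCP orientation; "force": force on the tool from outside, world axes, zero at the start; "torque": the same for the moment, N m; "opening": finger opening in m; "finger_force": force on a finger pad.
Only numpy, scipy, OpenCV 4.12 (cv2) and the standard library are available. Lean on these libraries where they do the work, as an engineer would, in place of code of your own. Each camera call takes 0.05 s, during which the arm holds its last target. There are 200 camera calls.

### The job

Clear the work table before icing: slide the three loose white jar caps across the table into the three-sided steel corral, through its open side, until each cap lies flat and wholly inside it. Push them along with the fingertips at an easy pace: do not pick a cap up, tip it over or flick it. Leave the open sprinkle jar, the cutter ring and the piping nozzle standing where they are.

Things in the scene. Friction and masses are not known exactly. Their poses are not given: they have to be found in the camera images.
- cap_1: plain white jar cap lying flat between robot and corral, a disc 45 mm in diameter, 22 mm high; origin at the centre of its underside, z up. Loose, light (10 to 20 g), slides and stops when no longer pushed. The three caps are alike; they and the open jar form a loose row from left to right, about 70 mm apart.
- cap_2: second white jar cap, the same as cap_1
- cap_3: third white jar cap, the same as cap_1
- corral: three-sided fence of bare sheet steel fixed on the table, no floor. Inside 100 mm deep (own x: open mouth at -50, back wall at +50 mm) and 270 mm wide (own y: -135 to +135 mm); walls 3 mm thick with a rolled 5 mm rim, 19 mm high; flat 16 mm foot flange outside. Origin on the table at the centre of the inside, z up. The mouth (-x) looks toward the row of caps and roughly toward the robot.
- open_jar: open lidless jar of sprinkles, 47 mm in diameter, 56 mm high, standing loose in the same row as the caps (any of the four places); origin at the centre of its underside. Must stay where it stands.
- cutter_ring: round steel pastry cutter ring, 46 mm in diameter, 33 mm high, standing loose to the left of the caps; origin at the centre of its underside. Must stay where it stands.
- nozzle: steel piping nozzle, a cone 30 mm in diameter at the foot and 42 mm high, standing loose to the right of the caps; origin at the centre of its underside. Must stay where it stands.

How it is judged:
By the outcome, as a careful person would: the job done as asked, in the order asked, and still so for the second after the job is handed in, with the robot touching nothing.
It also fails if it takes over 58 s, if anything falls off the work surface, if the arm or the gripper's body presses on something with over 40 N, if the wrist force passes 120 N, or if a joint passes its speed limit or range.

## Working session

There is one attempt and no reset: what is moved stays moved. The work goes in short steps, Python scripts to look and compute and a shell command to move; the robot and the scene stay as the last step left them, time stands still between calls to the robot, and variables do not carry over. Pictures are saved under pics/ and viewed, at most 10 in all, crops included, and the job is handed in when it is done.

```bash
ls; mkdir -p pics
python3 - <<'E'
from plant import r, imaging, readout, finish_job
import cv2,numpy as np
s=readout.state();print(s['clock'],s['tool_pos'],s['eef_rot'],s['opening'],r.finger_overhang)
for n in('top','side'):
    p,d=imaging.snapshot(n);cv2.imwrite(f'pics/{n}0.png',p[:,:,::-1]);np.savez(f'{n}0.npz',p=p,d=d)
    c=imaging.get_calibration(n);print(c)
E
```

```text
pics
plant.py
shift.py
0.0 [ 0.14032388 -0.50524462  0.22313272] [[ 9.63571060e-01  2.67452232e-01 -3.40236418e-04]
 [ 2.67452292e-01 -9.63568344e-01  2.30599092e-03]
 [ 2.88901376e-04 -2.31298312e-03 -9.99997283e-01]] 0.08532888437499114 0.017
{'camera_matrix': array([[429.96547198,   0.        , 256.87072478],
       [  0.        , 429.96547198, 181.8865377 ],
       [  0.        ,   0.        ,   1.        ]]), 'camera_from_world': array([[-0.02351942, -0.99968766,  0.00845153,  0.24484476],
       [-0.9974212 ,  0.02289104, -0.06802169,  0.49942008],
       [ 0.06780698, -0.01002956, -0.99764804,  1.0936259 ],
       [ 0.        ,  0.        ,  0.        ,  1.        ]])}
{'camera_matrix': array([[418.3603429 ,   0.        , 253.16019992],
       [  0.        , 418.3603429 , 194.02147965],
       [  0.        ,   0.        ,   1.        ]]), 'camera_from_world': array([[ 0.99845878,  0.05541792,  0.00298479, -0.48779701],
       [ 0.0298891 , -0.49163529, -0.87028811,  0.12828057],
       [-0.04676213,  0.86903602, -0.49253396,  0.79914862],
       [ 0.        ,  0.        ,  0.        ,  1.        ]])}
```

View pics/top0.png

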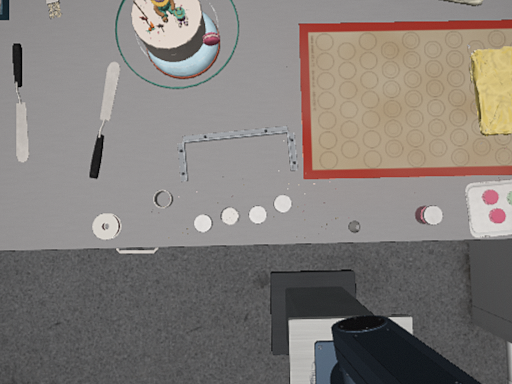

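View pics/side0.png

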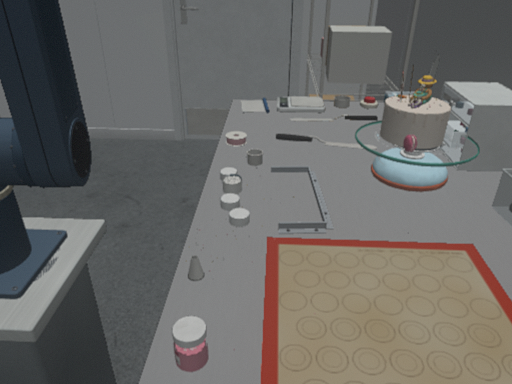

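The top view shows a row of four white discs at (203,223), (230,215), (258,214) and (283,203). The cutter ring is at (163,199), the nozzle at (354,227), and the corral spans x 180–297, y 127–180. In the side view the second item from the left (232,185) looks taller, so it is probably the jar. I'll measure to check.

```bash
cat > h.py <<'E'
import numpy as np,cv2
from plant import r, imaging, readout, finish_job
def ray(c,u,v,z):
    K=c['camera_matrix'];T=c['camera_from_world'];R=T[:3,:3];o=-R.T@T[:3,3]
    d=R.T@np.linalg.solve(K,[u,v,1.]);return o+d*(z-o[2])/d[2]
def pt(c,u,v,dep):
    K=c['camera_matrix'];T=c['camera_from_world']
    return T[:3,:3].T@(np.linalg.solve(K,[u,v,1.])*dep-T[:3,3])
def cloud(c,d):
    h,w=d.shape;u,v=np.meshgrid(np.arange(w),np.arange(h));K=c['camera_matrix'];T=c['camera_from_world']
    P=np.stack([(u-K[0,2])/K[0,0]*d,(v-K[1,2])/K[1,1]*d,d],-1)
    return (P-T[:3,3])@T[:3,:3]
def blobs(p,d,c,lo=(100,60),hi=(260,380)):
    m=(p.min(2)>185).astype(np.uint8);n,l,s,ce=cv2.connectedComponentsWithStats(m)
    W=cloud(c,d);out=[]
    for i in range(1,n):
        if 80<s[i,4]<700:
            zz=np.median(W[l==i][:,2]);out.append((ce[i].round(1),s[i],zz.round(4),ray(c,*ce[i],zz).round(4)))
    return out
E
python3 - <<'E'
from h import *
np.set_printoptions(suppress=True)
for n in('top','side'):
    f=np.load(f'{n}0.npz');c=imaging.get_calibration(n);print(n)
    for b in blobs(f['p'],f['d'],c):
        print(*b)
f=np.load('top0.npz');c=imaging.get_calibration('top');W=cloud(c,f['d'])
for u,v in((203,223),(230,215),(258,214),(283,203),(163,199),(354,227),(181,145),(296,165),(240,136),(240,160),(240,180)):
    a=W[v-2:v+3,u-2:u+3].reshape(-1,3);print(u,v,np.median(a,0).round(4),a[:,2].max().round(4))
p=f['p'][110:250,140:380,::-1];cv2.imwrite('pics/crop0.png',cv2.resize(p,(792,462),interpolation=cv2.INTER_CUBIC))
E
```

```text
top
[187.2  59. ] [155  44  55  24 330] 0.0485 [0.8211 0.4039 0.0485]
[112.5  72.5] [107  63  12  26 122] 0.001 [0.8058 0.6092 0.001 ]
[ 23.7 153.3] [ 19 143   9  19  83] 0.0022 [0.5947 0.8402 0.0022]
[282.4 203.1] [274 195  17  17 228] 0.0218 [0.4487 0.1693 0.0218]
[257.2 214.3] [249 206  17  17 236] 0.0219 [0.4217 0.2343 0.0219]
[432.8 214.8] [424 206  18  18 254] 0.0631 [ 0.4104 -0.1982  0.0631]
[229.5 215.8] [222 208  17  17 210] 0.0332 [0.4196 0.3045 0.0332]
[105. 226.] [ 92 214  26  25 482] 0.0244 [0.4012 0.621  0.0244]
[202.2 222.8] [194 215  17  17 230] 0.0218 [0.4032 0.375  0.0218]
[403.3 322. ] [390 318  22  15 129] -0.0001 [ 0.1369 -0.1346 -0.0001]
side
203 223 [0.4027 0.373  0.0222] 0.0259
230 215 [0.4216 0.303  0.0338] 0.0379
258 214 [0.4223 0.2323 0.0226] 0.0269
283 203 [0.4489 0.1675 0.0217] 0.0288
163 199 [ 0.4669  0.4786 -0.0005] 1.123
354 227 [ 0.3838 -0.0092  0.027 ] 0.0408
181 145 [0.6075 0.4299 0.003 ] 0.0207
296 165 [0.5479 0.1293 0.0012] 0.0058
240 136 [0.6257 0.2746 0.0027] 0.0205
240 160 [ 0.5646  0.276  -0.0001] 0.0031
240 180 [ 0.5119  0.2771 -0.0001] 0.0034
```

View pics/crop0.png

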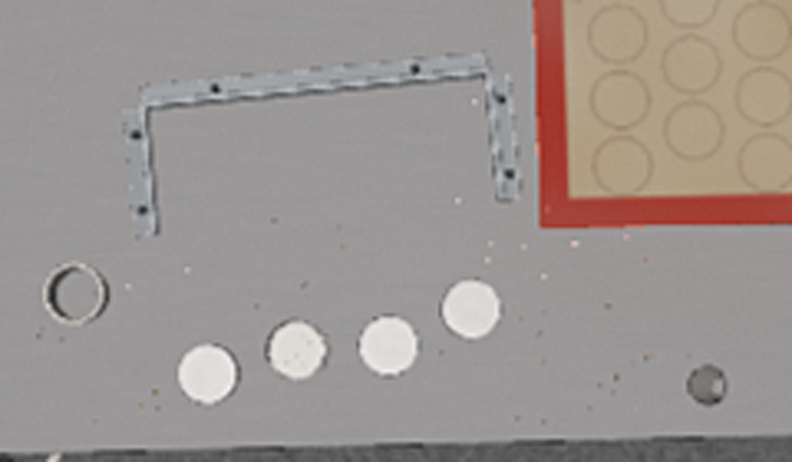

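The crop shows speckled contents in the second disc from the left (296,350), so that is the open jar. The caps are at crop positions (208,374), (389,346) and (470,309). Next I'll fit the corral walls.

Run:
```python
from h import *
np.set_printoptions(suppress=True)
f=np.load('top0.npz');c=imaging.get_calibration('top')
B=[ray(c,140+u/3.3,110+v/3.3,.017)[:2] for u,v in((150,106),(487,74),(157,235),(497,198))]
for b in B:print(b.round(4))
print('yaw back',np.degrees(np.arctan2(*(B[0]-B[1])[::-1]))-90,'width',np.linalg.norm(B[0]-B[1]),'depths',np.linalg.norm(B[0]-B[2]),np.linalg.norm(B[1]-B[3]))
W=cloud(c,f['d']);m=(W[...,2]>.012)&(W[...,2]<.03)&(W[...,0]>.5)&(W[...,0]<.68)&(W[...,1]>.1)&(W[...,1]<.47)
P=W[m][:,:2];print(len(P))
rect=cv2.minAreaRect(P.astype(np.float32));print(rect,cv2.boxPoints(rect))
back=P[P[:,0]>.6];print(len(back),cv2.fitLine(back.astype(np.float32),cv2.DIST_HUBER,0,.01,.01).ravel())
# ring
m=(W[...,2]>.02)&(W[...,2]<.045)&(W[...,1]>.43)&(W[...,1]<.53)&(W[...,0]>.4)&(W[...,0]<.53);print('ring',m.sum(),(W[m].min(0)+W[m].max(0))/2)
```

```text
[0.6124 0.4158]
[0.6319 0.1503]
[0.5107 0.4115]
[0.5337 0.1453]
yaw back 4.214333273462842 width 0.26613858311669175 depths 0.10173914780016756 0.09838712652451925
367
((0.5773363709449768, 0.2840169668197632), (0.10327111929655075, 0.27838781476020813), 4.3130693435668945) [[0.5153788  0.4189334 ]
 [0.53631526 0.14133394]
 [0.63929397 0.14910054]
 [0.6183575  0.4267    ]]
249 [ 0.07497548 -0.99718535  0.6252788   0.28892982]
ring 78 [0.46732887 0.47593352 0.02850945]
```

Caps are A (0.449,0.169), B (0.422,0.234) and C (0.403,0.375), and the jar is at (0.419,0.304). The corral fit gives centre (0.573,0.281) and yaw about 4.3°. The caps read 22 mm high and the corral about 266 x 100 mm, both as given. I'll cradle each cap between the partly closed fingertips, starting with A.

Careful with the scale: shifts go in units of 25 mm. That gives: -0.03 m is -1.2, 0.0225 m is 0.9.

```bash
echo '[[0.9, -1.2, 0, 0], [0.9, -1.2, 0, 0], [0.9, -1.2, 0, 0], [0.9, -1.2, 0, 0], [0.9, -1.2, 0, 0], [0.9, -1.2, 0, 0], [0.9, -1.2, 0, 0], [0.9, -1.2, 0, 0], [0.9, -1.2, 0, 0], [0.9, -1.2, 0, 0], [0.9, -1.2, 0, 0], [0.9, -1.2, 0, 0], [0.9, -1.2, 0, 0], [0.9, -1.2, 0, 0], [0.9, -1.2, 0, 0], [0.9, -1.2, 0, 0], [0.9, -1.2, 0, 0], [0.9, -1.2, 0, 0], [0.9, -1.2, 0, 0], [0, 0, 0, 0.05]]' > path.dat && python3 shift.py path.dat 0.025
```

```text
refused: ROWS must be one flat list, 4 numbers to a row, no inner brackets. Nothing was moved.
```

Nothing moved. I misread the format; it is one flat list, 4 numbers to a row, no inner brackets. Resending.

```bash
echo '[0.9, -1.2, 0, 0, 0.9, -1.2, 0, 0, 0.9, -1.2, 0, 0, 0.9, -1.2, 0, 0, 0.9, -1.2, 0, 0, 0.9, -1.2, 0, 0, 0.9, -1.2, 0, 0, 0.9, -1.2, 0, 0, 0.9, -1.2, 0, 0, 0.9, -1.2, 0, 0, 0.9, -1.2, 0, 0, 0.9, -1.2, 0, 0, 0.9, -1.2, 0, 0, 0.9, -1.2, 0, 0, 0.9, -1.2, 0, 0, 0.9, -1.2, 0, 0, 0.9, -1.2, 0, 0, 0.9, -1.2, 0, 0, 0.9, -1.2, 0, 0, 0, 0, 0, 0.05]' > path.dat && python3 shift.py path.dat 0.025
cat > g.py <<'E'
from h import *
import sys
# args: x y yaw_deg : shift in tool axes to bring the TCP to x,y and the turn needed
s=readout.state();x,y,a=map(float,sys.argv[1:4]);R=s['eef_rot'];p=s['tool_pos']
yaw=np.degrees(np.arctan2(R[1,0],R[0,0]));d=R[:2,:2].T@(np.array([x,y])-p[:2])
print('t',round(s['clock'],2),'p',p.round(4),'yaw',yaw.round(2),'dxy',d.round(4),'turn',np.radians(yaw-a).round(3),'tilt z',R[:,2].round(3),'open',round(s['opening'],4),'F',s['force'].round(1))
E
python3 g.py .400 .158 12.5
```

```text
clock: 1.77
tool_pos: [0.4007, 0.163, 0.2226]
eef_rot: [[0.974, 0.227, -0.001], [0.227, -0.974, 0.003], [-0.001, -0.003, -1.0]]
force: [-1.4, -1.5, 0.1]
opening: 0.0248
finger_force: 0.0
t 1.77 p [0.4007 0.163  0.2226] yaw 13.11 dxy [-0.0019  0.0047] turn 0.011 tilt z [-0.001  0.003 -1.   ] open 0.0248 F [-1.4 -1.5  0.1]
```

To row units: 0.035 m is 1.4, 0.02 m is 0.8.

```bash
echo '[-0.2, 0.16, 1.4, 0, 0, 0, 1.4, 0, 0, 0, 1.4, 0, 0, 0, 1.4, 0, 0, 0, 0.8, 0, 0, 0, 0, 0, 0, 0, 0, 0]' > path.dat && python3 shift.py path.dat
python3 g.py .400 .158 13.1
python3 - <<'E'
from h import *
p,d=imaging.snapshot('side');cv2.imwrite('pics/s1.png',cv2.resize(p[120:280,150:350,::-1],(800,640))[:600])
E
```

```text
clock: 2.35
tool_pos: [0.3942, 0.1524, 0.0629]
eef_rot: [[0.976, 0.219, -0.004], [0.219, -0.976, -0.001], [-0.004, -0.0, -1.0]]
force: [-0.5, 0.4, 0.1]
opening: 0.0254
finger_force: 0.0
t 2.35 p [0.3942 0.1524 0.0629] yaw 12.65 dxy [ 0.0069 -0.0042] turn -0.008 tilt z [-0.004 -0.001 -1.   ] open 0.0254 F [-0.5  0.4  0.1]
```

View pics/s1.png

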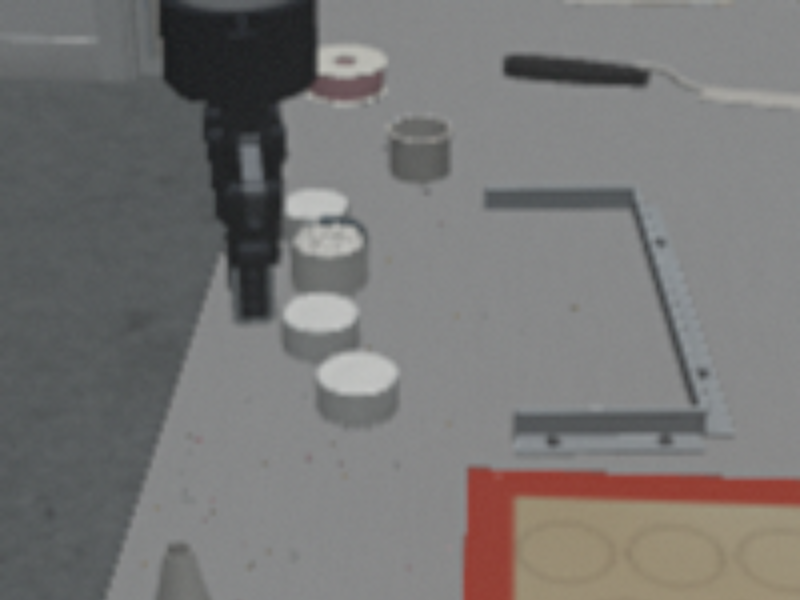

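The side view shows the fingertips (crop 255,315) clear of the caps and above the table, behind cap A (357,375). The tall speckled item (330,255) confirms which one is the jar. Now I'll lower and push the first part.

To row units: 0.02 m is 0.8, 0.01 m is 0.4.

```bash
echo '[0, -0.16, 0.8, 0, 0, 0, 0.72, 0, 0, 0, 0, 0, 0.4, 0, 0, 0, 0.32, 0, 0, 0, 0.2, 0, 0, 0, 0.2, 0, 0, 0, 0.24, 0, 0, 0, 0.32, 0, 0, 0, 0.32, 0, 0, 0, 0.32, 0, 0, 0, 0.32, 0, 0, 0, 0.24, 0, 0, 0, 0.16, 0, 0, 0, 0, 0, 0, 0]' > path.dat && python3 shift.py path.dat
cat > cap.py <<'E'
from h import *
# white cap tops in side view and top view, with depth check, corral coords
C=np.array([.573,.281]);a=np.radians(4.3);Rc=np.array([[np.cos(a),-np.sin(a)],[np.sin(a),np.cos(a)]])
for n,th,amin in(('top',185,60),('side',165,40)):
    p,d=imaging.snapshot(n);c=imaging.get_calibration(n);W=cloud(c,d)
    cv2.imwrite(f'last_{n}.png',p[:,:,::-1])
    m=((p.min(2)>th)&(W[...,2]>.012)&(W[...,2]<.045)&(W[...,0]>.36)&(W[...,0]<.65)&(W[...,1]>.1)&(W[...,1]<.45)).astype(np.uint8)
    k,l,s,ce=cv2.connectedComponentsWithStats(m)
    for i in range(1,k):
        if s[i,4]>amin:
            z=np.median(W[l==i][:,2]);q=ray(c,*ce[i],.022);print(n,ce[i].round(),s[i,4],'z',z.round(3),'xy',q[:2].round(4),'own',((q[:2]-C)@Rc).round(4))
E
python3 g.py .5 .2 13; python3 cap.py
```

```text
clock: 3.65
tool_pos: [0.47, 0.1734, 0.0263]
eef_rot: [[0.976, 0.219, 0.0], [0.219, -0.976, 0.0], [0.0, 0.0, -1.0]]
force: [-0.2, -0.2, 0.0]
opening: 0.0251
finger_force: 0.0
t 3.65 p [0.47   0.1734 0.0263] yaw 12.64 dxy [ 0.035  -0.0194] turn -0.006 tilt z [ 0.  0. -1.] open 0.0251 F [-0.2 -0.2  0. ]
top [257. 214.] 234 z 0.022 xy [0.422  0.2346] own [-0.1541 -0.035 ]
top [229. 216.] 203 z 0.033 xy [0.42   0.3053] own [-0.1508  0.0357]
top [202. 223.] 229 z 0.022 xy [0.4032 0.3749] own [-0.1622  0.1063]
side [228. 171.] 85 z 0.021 xy [0.4028 0.3703] own [-0.163   0.1018]
side [232. 180.] 72 z 0.032 xy [0.4175 0.3193] own [-0.1521  0.0499]
side [230. 198.] 128 z 0.021 xy [0.4214 0.2296] own [-0.155  -0.0399]
side [239. 213.] 147 z 0.022 xy [0.4477 0.1644] own [-0.1337 -0.1069]
```

Cap A appears not to have moved, so I need to look before going on.

Run:
```python
import cv2
p=cv2.imread('last_side.png');cv2.imwrite('pics/s2.png',cv2.resize(p[120:270,150:350],(800,600)))
```

```text
(no output)
```

View pics/s2.png

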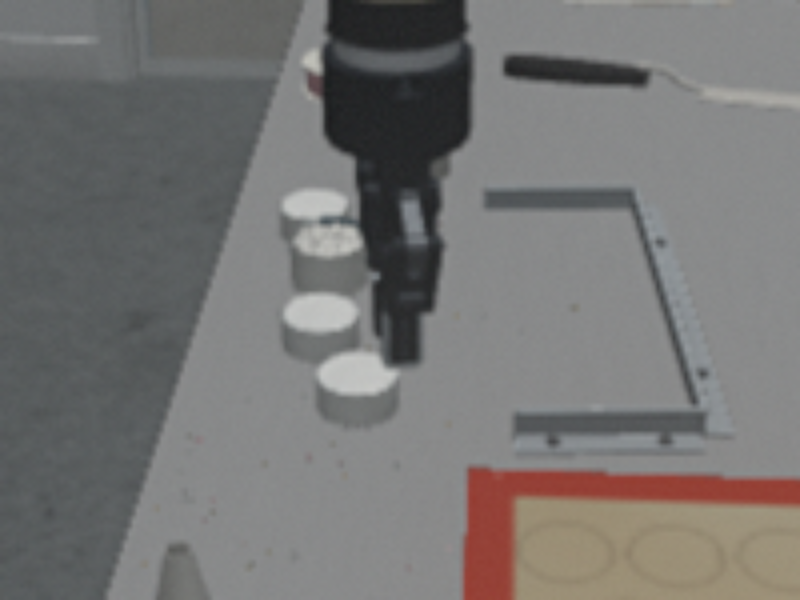

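Run:
```python
from h import *
np.set_printoptions(suppress=True)
c=imaging.get_calibration('side');K=c['camera_matrix'];T=c['camera_from_world']
for z in(0,.01,.02,.03,.04):
    for y in(.146,.2):
        q=K@(T[:3,:3]@[.47,y,z]+T[:3,3]);print(z,y,(q[:2]/q[2]).round(1))
p,d=imaging.snapshot('side');W=cloud(c,d)
m=(W[...,2]>.004)&(W[...,2]<.06)&(W[...,0]>.44)&(W[...,0]<.52)&(W[...,1]>.1)&(W[...,1]<.24)&(p.max(2)<90)
for lo in np.arange(.0,.06,.006):
    q=W[m&(W[...,2]>=lo)&(W[...,2]<lo+.006)]
    if len(q):print(lo.round(3),len(q),q.min(0).round(3),q.max(0).round(3))
```

```text
0 0.146 [248.3 226.7]
0 0.2 [249.9 213.4]
0.01 0.146 [248.3 222.8]
0.01 0.2 [249.9 209.6]
0.02 0.146 [248.3 218.9]
0.02 0.2 [249.9 205.8]
0.03 0.146 [248.3 214.9]
0.03 0.2 [249.9 202. ]
0.04 0.146 [248.3 210.9]
0.04 0.2 [249.9 198.1]
0.036 12 [0.456 0.147 0.037] [0.48  0.184 0.042]
0.042 29 [0.456 0.144 0.042] [0.482 0.186 0.048]
0.048 27 [0.456 0.142 0.048] [0.482 0.185 0.054]
0.054 28 [0.456 0.143 0.054] [0.482 0.184 0.059]
```

Depth puts the fingertips at z≈0.038, well above the reported TCP z minus overhang. They passed over the cap without touching it. I'll back off, lower in steps, and measure the tip height directly.

```bash
cat > tip.py <<'E'
from h import *
s=readout.state();P=s['tool_pos'];c=imaging.get_calibration('side');p,d=imaging.snapshot('side');W=cloud(c,d)
cv2.imwrite('last_side.png',p[:,:,::-1])
m=(W[...,2]>.003)&(W[...,2]<P[2]+.06)&(abs(W[...,0]-P[0])<.03)&(abs(W[...,1]-P[1])<.05)&(p.max(2)<90)
q=W[m];print('TCP',P.round(4),'F',s['force'].round(1),'n',len(q),'tip z',np.percentile(q[:,2],[0,2,5]).round(4))
b=q[q[:,2]<q[:,2].min()+.02];print('low part',b.min(0).round(3),b.max(0).round(3))
E
echo '[-0.8, 0, -0.2, 0, -0.8, 0, 0, 0, -0.8, 0, 0, 0, -0.8, 0, 0, 0, -0.32, 0, 0, 0, 0, 0, 0.4, 0, 0, 0, 0.2, 0, 0, 0, 0, 0, 0, 0, 0, 0]' > path.dat && python3 shift.py path.dat
python3 tip.py
```

```text
clock: 4.55
tool_pos: [0.3835, 0.154, 0.0157]
eef_rot: [[0.976, 0.219, -0.001], [0.219, -0.976, -0.0], [-0.001, -0.0, -1.0]]
force: [1.2, -0.6, 0.2]
opening: 0.025
finger_force: 0.0
TCP [0.3835 0.154  0.0157] F [ 1.2 -0.6  0.2] n 139 tip z [0.0271 0.0297 0.0312]
low part [0.371 0.125 0.027] [0.396 0.164 0.047]
```

```bash
echo '[0, 0, 0.2, 0, 0, 0, 0.2, 0, 0, 0, 0.16, 0, 0, 0, 0, 0, 0, 0, 0, 0]' > path.dat && python3 shift.py path.dat
python3 tip.py; python3 g.py .449 .169 12.6
```

```text
clock: 5.02
tool_pos: [0.3828, 0.1539, 0.0017]
eef_rot: [[0.976, 0.219, -0.001], [0.219, -0.976, -0.0], [-0.001, -0.0, -1.0]]
force: [-0.1, 0.4, -1.2]
opening: 0.0249
finger_force: 0.0
TCP [0.3828 0.1539 0.0017] F [-0.1  0.4 -1.2] n 134 tip z [0.012  0.0137 0.0155]
low part [0.378 0.125 0.012] [0.396 0.138 0.032]
t 5.07 p [0.3831 0.154  0.0021] yaw 12.65 dxy [ 0.0676 -0.0002] turn 0.001 tilt z [-0.001 -0.    -1.   ] open 0.0248 F [0.3 0.1 0.2]
```

To row units: 0.003 m is 0.12, 0.01 m is 0.4.

```bash
echo '[0.4, 0, 0.12, 0, 0.4, 0, 0, 0, 0.32, 0, 0, 0, 0.2, 0, 0, 0, 0.2, 0, 0, 0, 0.24, 0, 0, 0, 0.32, 0, 0, 0, 0.32, 0, 0, 0, 0.32, 0, 0, 0, 0.24, 0, 0, 0, 0.16, 0, 0, 0, 0, 0, 0, 0]' > path.dat && python3 shift.py path.dat
python3 cap.py; python3 g.py .449 .169 12.6;python3 tip.py
```

```text
clock: 6.07
tool_pos: [0.4605, 0.1713, -0.0005]
eef_rot: [[0.976, 0.219, 0.001], [0.219, -0.976, 0.0], [0.001, 0.0, -1.0]]
force: [-0.1, -0.4, -0.0]
opening: 0.0246
finger_force: 0.0
top [257. 215.] 217 z 0.022 xy [0.4208 0.235 ] own [-0.1553 -0.0345]
top [229. 216.] 205 z 0.033 xy [0.4199 0.3055] own [-0.1508  0.036 ]
top [202. 223.] 230 z 0.022 xy [0.4032 0.375 ] own [-0.1622  0.1064]
side [226. 171.] 55 z 0.021 xy [0.3973 0.3673] own [-0.1687  0.0993]
side [229. 180.] 50 z 0.033 xy [0.4114 0.3187] own [-0.1583  0.0497]
side [229. 198.] 123 z 0.021 xy [0.4206 0.229 ] own [-0.1559 -0.0404]
side [259. 211.] 133 z 0.022 xy [0.4925 0.1745] own [-0.0882 -0.1002]
t 6.17 p [ 0.4593  0.1711 -0.0008] yaw 12.65 dxy [-0.0105 -0.0002] turn 0.001 tilt z [-0.001 -0.    -1.   ] open 0.0251 F [-0.4  0.4 -1. ]
TCP [ 0.4593  0.1711 -0.0008] F [-0.4  0.4 -1. ] n 153 tip z [0.0061 0.0117 0.0136]
low part [0.441 0.141 0.006] [0.472 0.22  0.026]
```

Cap A is moving and sits in the cradle. I'll continue into the corral, then back off and lift.

To row units: 0.008 m is 0.32, 0.006 m is 0.24.

```bash
echo '[0.16, 0, 0, 0, 0.28, 0, 0, 0, 0.32, 0, 0, 0, 0.32, 0, 0, 0, 0.32, 0, 0, 0, 0.32, 0, 0, 0, 0.32, 0, 0, 0, 0.32, 0, 0, 0, 0.32, 0, 0, 0, 0.32, 0, 0, 0, 0.24, 0, 0, 0, 0.16, 0, 0, 0, 0.12, 0, 0, 0, 0.08, 0, 0, 0, 0, 0, 0, 0]' > path.dat && python3 shift.py path.dat
python3 cap.py|grep side; python3 g.py .449 .169 12.6
```

```text
clock: 7.47
tool_pos: [0.5475, 0.1908, -0.0007]
eef_rot: [[0.976, 0.219, 0.0], [0.219, -0.976, 0.0], [0.0, -0.0, -1.0]]
force: [-0.5, -0.4, 0.1]
opening: 0.0249
finger_force: 0.0
side [228. 171.] 86 z 0.021 xy [0.403  0.3703] own [-0.1628  0.1018]
side [232. 180.] 77 z 0.033 xy [0.4175 0.3198] own [-0.1522  0.0503]
side [230. 198.] 131 z 0.021 xy [0.4217 0.2292] own [-0.1548 -0.0403]
side [299. 208.] 113 z 0.021 xy [0.5802 0.1924] own [ 0.0006 -0.0889]
t 7.57 p [ 0.547   0.1908 -0.0007] yaw 12.65 dxy [-0.1004 -0.0002] turn 0.001 tilt z [-0. -0. -1.] open 0.025 F [-1.1  0.2  0.6]
```

Cap A is inside the corral, at own (0.00,-0.085). Now cap B.

```bash
echo '[-0.32, 0, 0, 0, -0.48, 0, 0, 0, -0.48, 0, 0, 0, 0, 0, -1.4, 0, 0, 0, -1.4, 0, -1.16, -0.56, 0, 0, -1.16, -0.56, 0, 0, -1.16, -0.56, 0, 0, -1.12, -0.56, 0, 0, -1.12, -0.56, 0, 0, 0, 0, 0, 0, 0, 0, 0, 0]' > path.dat && python3 shift.py path.dat
python3 cap.py; python3 g.py .3612 .2209 12.6
```

```text
clock: 8.57
tool_pos: [0.3678, 0.1812, 0.0697]
eef_rot: [[0.964, 0.267, -0.009], [0.267, -0.963, 0.03], [-0.0, -0.031, -1.0]]
force: [0.5, 0.2, -0.2]
opening: 0.0252
finger_force: 0.0
top [270. 153.] 219 z 0.022 xy [0.5774 0.1988] own [-0.0018 -0.0823]
top [257. 214.] 233 z 0.022 xy [0.4219 0.2345] own [-0.1542 -0.035 ]
top [229. 216.] 202 z 0.033 xy [0.42   0.3056] own [-0.1508  0.036 ]
top [202. 223.] 230 z 0.022 xy [0.4032 0.375 ] own [-0.1622  0.1064]
side [228. 171.] 84 z 0.021 xy [0.4027 0.3705] own [-0.1631  0.102 ]
side [232. 180.] 67 z 0.033 xy [0.4179 0.3192] own [-0.1518  0.0498]
side [230. 198.] 126 z 0.021 xy [0.4214 0.2299] own [-0.155  -0.0396]
side [298. 208.] 143 z 0.021 xy [0.5766 0.1946] own [-0.0029 -0.0865]
t 8.67 p [0.3703 0.1816 0.0705] yaw 15.43 dxy [ 0.0017 -0.0403] turn 0.049 tilt z [-0.007  0.031 -1.   ] open 0.0249 F [0.4 0.5 0. ]
```

```bash
python3 -c "
from plant import r, imaging, readout, finish_job
s=readout.state();print(s['joint_pos'].round(3),s['qd'].round(3),s['effort'].round(1),s['torque'].round(2))"
```

```text
[ 0.268 -0.236 -0.471  1.334  0.031  3.141] [-0.005  0.027  0.03  -0.002  0.    -0.002] [  0.2 -22.9  30.9   0.1   0.1  -0. ] [ 0.01 -0.04 -0.05]
```

Joint 6 is at its limit. A half turn (tool x pointing backward) gives the same pushing geometry and frees the wrist for B and C.

```bash
echo '[0, 0, -0.4, -0.125, 0, 0, 0, -0.125, 0, 0, 0, -0.125, 0, 0, 0, -0.125, 0, 0, 0, -0.125, 0, 0, 0, -0.125, 0, 0, 0, -0.125, 0, 0, 0, -0.125, 0, 0, 0, -0.125, 0, 0, 0, -0.125, 0, 0, 0, -0.125, 0, 0, 0, -0.125, 0, 0, 0, -0.125, 0, 0, 0, -0.125, 0, 0, 0, -0.125, 0, 0, 0, -0.125, 0, 0, 0, -0.125, 0, 0, 0, -0.125, 0, 0, 0, -0.125, 0, 0, 0, -0.125]' > path.dat && python3 shift.py path.dat
echo '[0, 0, 0, -0.125, 0, 0, 0, -0.125, 0, 0, 0, -0.125, 0, 0, 0, -0.125, 0, 0, 0, -0.075, 0, 0, 0, 0, 0, 0, 0, 0]' > path.dat && python3 shift.py path.dat
python3 g.py .3612 .2209 -168.4
```

```text
clock: 10.33
tool_pos: [0.3712, 0.1813, 0.0805]
eef_rot: [[-0.933, 0.359, -0.008], [0.358, 0.933, 0.03], [0.018, 0.026, -1.0]]
force: [-0.2, -0.5, 0.4]
opening: 0.0248
finger_force: 0.0
clock: 10.92
tool_pos: [0.3708, 0.1813, 0.0804]
eef_rot: [[-0.98, -0.199, -0.008], [-0.199, 0.98, 0.03], [0.002, 0.031, -1.0]]
force: [0.5, -0.1, 0.5]
opening: 0.0247
finger_force: 0.0
t 10.92 p [0.3708 0.1813 0.0804] yaw -168.53 dxy [0.0015 0.0407] turn -0.002 tilt z [-0.008  0.03  -1.   ] open 0.0247 F [ 0.5 -0.1  0.5]
```

```bash
sed -i "s/x,y,a=map(float,sys.argv\[1:4\])/x,y,a,z=map(float,sys.argv[1:5])/; s/d=R\[:2,:2\].T@(np.array(\[x,y\])-p\[:2\])/d=R.T@(np.array([x,y,z])-p)/" g.py
echo '[0, 0.8, 0, 0, 0, 0.8, 0, 0, 0, 0, 0, 0, 0, 0, 0, 0]' > path.dat && python3 shift.py path.dat >/dev/null
python3 g.py .3612 .2217 -168.4 .001
```

```text
t 11.25 p [0.362  0.2208 0.0815] yaw -168.37 dxy [ 0.0005 -0.0015  0.0805] turn 0.001 tilt z [-0.008  0.03  -1.   ] open 0.025 F [ 0.3 -0.6 -0.3]
```

To row units: 0.03 m is 1.2, 0.012 m is 0.48.

```bash
echo '[0, -0.06, 1.2, 0, 0, 0, 1.2, 0, 0, 0, 0.48, 0, 0, 0, 0.24, 0, 0, 0, 0, 0, 0, 0, 0, 0]' > path.dat && python3 shift.py path.dat
python3 tip.py; python3 g.py .4217 .2345 -168.4 .001
```

```text
clock: 11.75
tool_pos: [0.3619, 0.221, 0.0039]
eef_rot: [[-0.98, -0.2, -0.008], [-0.2, 0.979, 0.03], [0.002, 0.031, -1.0]]
force: [-0.3, 0.4, -0.2]
opening: 0.0248
finger_force: 0.0
TCP [0.3619 0.221  0.0039] F [-0.3  0.4 -0.2] n 124 tip z [0.0115 0.0154 0.0186]
low part [0.357 0.191 0.011] [0.374 0.203 0.031]
t 11.8 p [0.3626 0.2214 0.0046] yaw -168.43 dxy [-0.0606  0.0009  0.0037] turn -0.001 tilt z [-0.006  0.031 -1.   ] open 0.0253 F [-0.1  0.9  0.1]
```

To row units: -0.01 m is -0.4, -0.008 m is -0.32.

```bash
echo '[-0.4, 0, 0.12, 0, -0.32, 0, 0, 0, -0.2, 0, 0, 0, -0.24, 0, 0, 0, -0.32, 0, 0, 0, -0.32, 0, 0, 0, -0.32, 0, 0, 0, -0.32, 0, 0, 0, -0.32, 0, 0, 0, -0.24, 0, 0, 0, -0.16, 0, 0, 0, 0, 0, 0, 0]' > path.dat && python3 shift.py path.dat
python3 cap.py; python3 g.py .4217 .2345 -168.4 .001
```

```text
clock: 12.8
tool_pos: [0.4396, 0.2374, 0.0003]
eef_rot: [[-0.98, -0.201, -0.008], [-0.201, 0.979, 0.03], [0.002, 0.031, -1.0]]
force: [0.2, -0.4, 0.4]
opening: 0.0253
finger_force: 0.0
top [269. 153.] 220 z 0.022 xy [0.5773 0.1991] own [-0.0018 -0.082 ]
top [228. 217.] 141 z 0.033 xy [0.4169 0.3097] own [-0.1535  0.0403]
top [202. 223.] 227 z 0.022 xy [0.4032 0.3749] own [-0.1623  0.1064]
side [225. 171.] 45 z 0.021 xy [0.3944 0.3691] own [-0.1715  0.1012]
side [251. 196.] 116 z 0.021 xy [0.4709 0.2398] own [-0.1049 -0.0334]
side [298. 208.] 145 z 0.021 xy [0.5765 0.1942] own [-0.003  -0.0868]
t 12.9 p [4.385e-01 2.372e-01 1.000e-04] yaw -168.39 dxy [ 0.017   0.0008 -0.0008] turn 0.0 tilt z [-0.009  0.03  -1.   ] open 0.0251 F [-0.5 -0.2  0.5]
```

To row units: -0.008 m is -0.32, -0.007 m is -0.28.

```bash
echo '[-0.16, 0, 0, 0, -0.28, 0, 0, 0, -0.32, 0, 0, 0, -0.32, 0, 0, 0, -0.32, 0, 0, 0, -0.32, 0, 0, 0, -0.32, 0, 0, 0, -0.32, 0, 0, 0, -0.32, 0, 0, 0, -0.32, 0, 0, 0, -0.32, 0, 0, 0, -0.32, 0, 0, 0, -0.24, 0, 0, 0, -0.16, 0, 0, 0, -0.08, 0, 0, 0, 0, 0, 0, 0]' > path.dat && python3 shift.py path.dat
python3 cap.py; python3 g.py .3434 .3784 -185 .07
```

```text
clock: 14.23
tool_pos: [0.54, 0.2581, 0.0]
eef_rot: [[-0.98, -0.201, -0.008], [-0.201, 0.979, 0.03], [0.002, 0.031, -1.0]]
force: [0.1, -0.1, -0.4]
opening: 0.0254
finger_force: 0.0
top [229. 216.] 207 z 0.033 xy [0.42   0.3054] own [-0.1507  0.0358]
top [202. 223.] 230 z 0.022 xy [0.4032 0.375 ] own [-0.1622  0.1064]
side [228. 171.] 85 z 0.021 xy [0.4028 0.3703] own [-0.163   0.1018]
side [232. 180.] 74 z 0.033 xy [0.4177 0.3199] own [-0.152   0.0504]
side [295. 193.] 96 z 0.021 xy [0.5722 0.2594] own [-0.0024 -0.0215]
side [298. 208.] 143 z 0.021 xy [0.5766 0.1945] own [-0.0029 -0.0866]
t 14.33 p [ 5.393e-01  2.580e-01 -1.000e-04] yaw -168.38 dxy [ 0.1678  0.1595 -0.0646] turn 0.29 tilt z [-0.009  0.03  -1.   ] open 0.0249 F [ 0.1  0.5 -0.7]
```

```bash
echo '[0.32, 0, 0, 0, 0.48, 0, 0, 0, 0.48, 0, 0, 0, 0, 0, -1.4, 0, 0, 0, -1.4, 0, 0, 0, -0.4, 0, 0.9, 1.06, 0, 0, 0.9, 1.06, 0, 0, 0.9, 1.06, 0, 0, 0.9, 1.06, 0, 0, 0.9, 1.06, 0, 0, 0.9, 1.06, 0, 0, 0, 0, 0, 0.1, 0, 0, 0, 0.1, 0, 0, 0, 0.085, 0, 0, 0, 0, 0, 0, 0, 0]' > path.dat && python3 shift.py path.dat
python3 g.py .3414 .3801 -184.7 .004;  python3 cap.py
```

```text
clock: 15.75
tool_pos: [0.3442, 0.3774, 0.0854]
eef_rot: [[-0.997, 0.08, -0.008], [0.08, 0.996, 0.03], [0.011, 0.03, -1.0]]
force: [-0.2, -0.1, 1.0]
opening: 0.025
finger_force: 0.0
t 15.75 p [0.3442 0.3774 0.0854] yaw 175.44 dxy [0.0021 0.     0.0815] turn 6.286 tilt z [-0.008  0.03  -1.   ] open 0.025 F [-0.2 -0.1  1. ]
top [270. 153.] 224 z 0.022 xy [0.5774 0.1989] own [-0.0018 -0.0822]
top [244. 157.] 228 z 0.022 xy [0.5704 0.2648] own [-0.0038 -0.0159]
top [229. 216.] 207 z 0.033 xy [0.42   0.3054] own [-0.1507  0.0358]
top [202. 223.] 229 z 0.022 xy [0.4031 0.375 ] own [-0.1623  0.1065]
side [228. 171.] 81 z 0.021 xy [0.4023 0.371 ] own [-0.1634  0.1026]
side [233. 180.] 52 z 0.033 xy [0.4214 0.3199] own [-0.1482  0.0502]
side [293. 193.] 113 z 0.021 xy [0.5691 0.2607] own [-0.0054 -0.0199]
side [298. 208.] 138 z 0.022 xy [0.5766 0.1948] own [-0.0029 -0.0863]
```

To row units: 0.03 m is 1.2, 0.014 m is 0.56.

```bash
echo '[0.08, 0, 1.2, 0, 0, 0, 1.2, 0, 0, 0, 0.56, 0, 0, 0, 0.32, 0, 0, 0, 0, 0, 0, 0, 0, 0]' > path.dat && python3 shift.py path.dat
python3 tip.py; python3 g.py .4032 .375 -184.7 .001
```

```text
clock: 16.35
tool_pos: [0.3422, 0.3802, 0.0037]
eef_rot: [[-0.997, 0.082, -0.008], [0.082, 0.996, 0.03], [0.011, 0.03, -1.0]]
force: [-0.0, -0.1, 0.8]
opening: 0.0251
finger_force: 0.0
TCP [0.3422 0.3802 0.0037] F [-0.  -0.1  0.8] n 186 tip z [0.0069 0.0109 0.0138]
low part [0.332 0.35  0.007] [0.356 0.394 0.027]
t 16.4 p [0.3429 0.3808 0.0046] yaw 175.3 dxy [-0.0606 -0.001   0.003 ] turn 6.283 tilt z [-0.007  0.032 -0.999] open 0.0249 F [-0.3  0.1  0.4]
```

To row units: -0.01 m is -0.4, -0.008 m is -0.32.

```bash
echo '[-0.4, 0, 0.04, 0, -0.32, 0, 0, 0, -0.2, 0, 0, 0, -0.24, 0, 0, 0, -0.32, 0, 0, 0, -0.32, 0, 0, 0, -0.32, 0, 0, 0, -0.32, 0, 0, 0, -0.32, 0, 0, 0, -0.32, 0, 0, 0, -0.24, 0, 0, 0, -0.16, 0, 0, 0, 0, 0, 0, 0]' > path.dat && python3 shift.py path.dat
python3 cap.py; python3 g.py .4032 .375 -184.7 .001
```

```text
clock: 17.48
tool_pos: [0.4297, 0.3731, 0.0015]
eef_rot: [[-0.997, 0.083, -0.008], [0.083, 0.996, 0.03], [0.01, 0.03, -1.0]]
force: [-0.2, -0.1, -0.1]
opening: 0.0251
finger_force: 0.0
top [270. 153.] 222 z 0.022 xy [0.5775 0.1989] own [-0.0017 -0.0822]
top [244. 157.] 228 z 0.022 xy [0.5704 0.2648] own [-0.0038 -0.0159]
top [231. 216.] 152 z 0.033 xy [0.4186 0.3012] own [-0.1525  0.0317]
side [250. 172.] 85 z 0.021 xy [0.4601 0.3669] own [-0.1062  0.0942]
side [234. 180.] 54 z 0.033 xy [0.4216 0.3201] own [-0.1481  0.0503]
side [293. 193.] 115 z 0.021 xy [0.5689 0.2606] own [-0.0056 -0.02  ]
side [298. 208.] 142 z 0.021 xy [0.5765 0.1944] own [-0.003  -0.0866]
t 17.58 p [0.4286 0.3731 0.0013] yaw 175.29 dxy [ 0.0255 -0.0002  0.0006] turn 6.283 tilt z [-0.009  0.03  -1.   ] open 0.0252 F [-0.1  0.  -0.9]
```

Cap C is at own x −0.105, so it needs about 0.105 more.

```bash
echo '[-0.16, 0, 0, 0, -0.28, 0, 0, 0, -0.32, 0, 0, 0, -0.32, 0, 0, 0, -0.32, 0, 0, 0, -0.32, 0, 0, 0, -0.32, 0, 0, 0, -0.32, 0, 0, 0, -0.32, 0, 0, 0, -0.32, 0, 0, 0, -0.32, 0, 0, 0, -0.32, 0, 0, 0, -0.24, 0, 0, 0, -0.16, 0, 0, 0, -0.08, 0, 0, 0, 0, 0, 0, 0, 0.32, 0, 0, 0, 0.48, 0, 0, 0, 0.48, 0, 0, 0]' > path.dat && python3 shift.py path.dat
echo '[0, 0, -1.4, 0, 0, 0, -1.6, 0, 0, 0, -1.6, 0, 1.6, 0, 0, 0, 1.6, 0, 0, 0, 1.6, 0, 0, 0, 0, 0, 0, 0, 0, 0, 0, 0]' > path.dat && python3 shift.py path.dat
python3 cap.py
python3 - <<'E'
import cv2
p=cv2.imread('last_top.png');cv2.imwrite('pics/t9.png',cv2.resize(p[110:250,140:380],(792,462),interpolation=cv2.INTER_CUBIC))
E
```

```text
clock: 19.17
tool_pos: [0.4982, 0.3674, 0.0006]
eef_rot: [[-0.997, 0.082, -0.009], [0.082, 0.996, 0.03], [0.012, 0.029, -1.0]]
force: [-0.7, 0.4, 0.4]
opening: 0.0249
finger_force: 0.0
clock: 19.83
tool_pos: [0.3775, 0.3735, 0.1164]
eef_rot: [[-0.997, 0.079, -0.01], [0.079, 0.996, 0.029], [0.012, 0.028, -1.0]]
force: [0.4, 1.0, 0.5]
opening: 0.0248
finger_force: 0.0
top [270. 153.] 223 z 0.022 xy [0.5774 0.1989] own [-0.0017 -0.0822]
top [244. 157.] 227 z 0.022 xy [0.5705 0.2649] own [-0.0037 -0.0159]
top [206. 160.] 226 z 0.022 xy [0.5628 0.3632] own [-0.004   0.0827]
top [229. 216.] 207 z 0.033 xy [0.42   0.3054] own [-0.1507  0.0358]
side [289. 174.] 85 z 0.021 xy [0.5612 0.359 ] own [-0.0059  0.0787]
side [233. 180.] 47 z 0.033 xy [0.4214 0.32  ] own [-0.1482  0.0503]
side [293. 193.] 113 z 0.021 xy [0.5692 0.2606] own [-0.0053 -0.02  ]
side [298. 208.] 140 z 0.021 xy [0.5765 0.1945] own [-0.003  -0.0865]
```

View pics/t9.png

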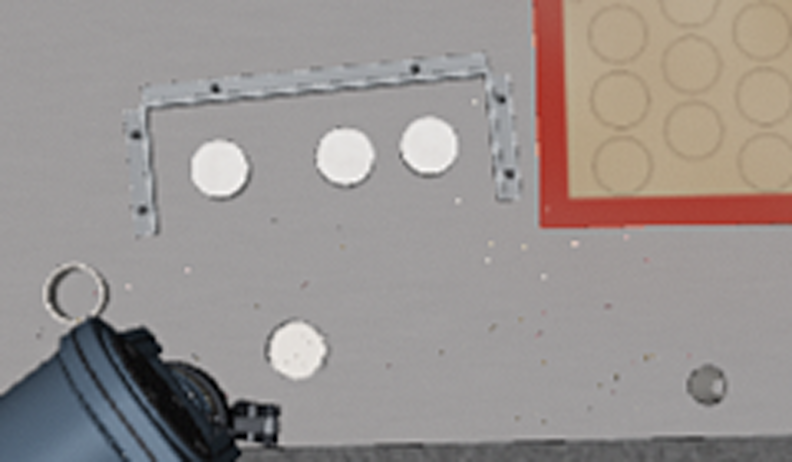

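The picture shows all three caps flat inside the corral, at crop positions (219,168), (345,156) and (429,145). The jar (296,350), ring (76,294) and nozzle (707,385) are at their starting pixels, and the arm is clear.

```bash
python3 -c "
from plant import r, imaging, readout, finish_job
print(finish_job())"
```

```text
the job is handed in; nothing more can be done
None
```

All three caps were slid into the corral and lie flat and wholly inside it; the jar, cutter ring and nozzle stand where they were, and the job was handed in at about 20 s (no verdict was returned).

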